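# Seat and nip a photometer lens in its three-point mount

## Task

Fit the brass-ringed lens into the photometer's three-point mount: lift it off its white rest and carry it level, set it down gently, flat on the three steel pads, and let go, then slide the jaw forward by its orange tab until the lens bears on both stop tips and the jaw's sprung nose nips it, so that it can neither shift nor rock. Feel for the contact and nip it gently, because too much load strains the glass, then let go and leave the other things on the bench alone.

Things in the scene. Friction and masses are not known exactly. Their poses are not given: they have to be found in the camera images.
- lens: The optic: a glass lens in a brass ring, a disc 56 mm in diameter and 14 mm thick, 0.10 to 0.16 kg, blue glass dome on top (stands 2 mm proud of the ring). Origin at the centre of its underside, z up. It is handled by the rim; the ring is stiff enough for any grip across a diameter.
- rest: White round lens rest, 68 mm in diameter at the foot (6 mm high), with a 40 mm pedestal; the lens lies on it with its underside 16 mm above the bench and its rim overhanging. Origin at the centre of its underside. Fixed.
- mount: Black photometer base plate, 180 x 100 mm, 12 mm thick, fixed to the bench. Origin on its underside: the plate runs from x -95 to +85 and y -50 to +50 mm in its own frame. Its x axis points from the sliding jaw (-x end) to the back stop (+x end). Three smooth round steel pads, tops 24 mm above the bench, stand at (-8, 0), (19, 15.6) and (19, -15.6) mm.
- seat (a point): Point on the mount at the pads' height (0, 0, 24 mm in the mount's frame; same axes): where to set the lens down. A lens whose underside is centred within 2 mm of this point lies on all three pads, clear of the nose of the jaw at its start by 1 mm or more, and clear of the stop tips or just touching one.
- stop_zone (a point): Mid-range of the back stop: mount frame (9, 0, 24 mm). The stop, a bar 76 mm wide, 42 mm high, holds two screws 45 mm apart with slippery white ball tips (8 mm, 31 mm up) facing -x. It is bolted in slots and NOT measured: once the lens bears on both tips its axis is within 7 mm of here along x and 2 mm along y, bar askew up to 0.08 rad.
- jaw (a joint): Travel of the sliding jaw along the mount's +x, in m: 0 fully back, 0.030 at the end of its guide; starts at 0 to 0.003. It drags with a steady friction of 7 N and stays where it is left. An aluminium block 32 x 26 mm, top 38 mm above the bench, at jaw 0 from x -88 to -56 mm of the mount.
- jaw_tab (a point): Centre of the top face of the orange tab on the jaw, 64 mm above the bench. The tab is an upright block, 18 mm along the mount's x, 14 mm wide across it (y), 26 mm high (foot 38 mm above the bench): pinch it from above across its 14 mm width. Moves with the jaw; at jaw 0 it is at (-76, 0) mm of the mount. What is felt here is the 7 N drag plus the load on the lens.
- jaw_nose (a point): Front of the jaw's unpressed nose, a slippery white ball 8 mm in diameter, 31 mm above the bench; at jaw 0 it is at (-34, 0) mm of the mount, and moves with the jaw. It is sprung: gives from 1 N on, then 4 N per mm, at most 2 mm (9 N), then solid. A proper nip is 3.5 to 7 N (the jaw's friction keeps no more than 7); over 10 N strains the lens.
- screw_jar: Small clear jar with a blue cap, 38 mm in diameter and 42 mm high, a bystander. Origin under its centre.
- screwdriver: Red-handled screwdriver, 150 mm, lying on the bench, a bystander. Origin under its middle.
- tube_rack: Blue sample tube rack, 50 x 130 mm, 96 mm high over its capped tubes, a bystander. Origin under its centre.
- wash_bottle: White bottle with a red cap, 52 mm in diameter and 110 mm high, a bystander. Origin under its centre.

How it is judged:
On the way:
1. the lens lies flat on the three pads of the mount, let go, with the jaw not yet pressing on it (under 0.9 N) (horizontal distance between lens and seat below 0.02 m and z of lens in the frame of seat below 0.0025 m and angle between lens's own z axis and vertical below 0.05 rad and contact force between lens and the fingers below 0.05 N and contact force between lens and nose_tip below 0.9 N), for 0.3 s.
At the end, for the whole second after the job is handed in: The lens lies flat on the pads (within 0.03 rad and 1.5 mm; centre within 20 mm of the seat point), still and let go, and bears on all three edge contacts at once: at least 3 N on the jaw's nose and 0.8 N on each stop tip (contact force between lens and stop_tip_a above 0.8 N and contact force between lens and stop_tip_b above 0.8 N and contact force between lens and nose_tip above 3 N and horizontal distance between lens and seat below 0.02 m and z of lens in the frame of seat below 0.0015 m and angle between lens's own z axis and vertical below 0.03 rad and linear speed of lens below 0.005 m/s and contact force between lens and the fingers below 0.05 N); the robot touches nothing.
It fails at once if the lens is loaded with more than 10 N by the nose, or more than 15 N (both tips together) by the back stop, or pressed or knocked onto the pads with more than 18 N (contact force between lens and nose_tip above 10 N or contact force between lens and stop above 15 N or contact force between lens and pad_a above 18 N or contact force between lens and pad_b above 18 N or contact force between lens and pad_c above 18 N).
It fails at once if the lens is tipped by more than 0.5 rad (angle between lens's own z axis and vertical above 0.5 rad).
It fails at once if a bystander (jar, screwdriver, tube rack, bottle) is shifted by more than 15 mm (distance of any of screw_jar, screwdriver, tube_rack, wash_bottle from where it was at the start of the episode above 0.015 m).
It also fails if it takes over 58 s, if anything falls off the work surface, if the arm or the gripper's body presses on something with over 40 N, if the wrist force passes 120 N, or if a joint passes its speed limit or range.

## Robot

A 6-joint arm with a two-finger parallel gripper is mounted at the origin on the work surface. World frame = base frame: x ahead of the robot, y to its left, z up, the work surface at z = 0. Lengths are in m, angles in rad, forces in N, time in s.
With the tool pointing down it reaches from about 0.3 to 0.875 m from the base axis. Payload 6.4 kg.
Tool frame: the origin (TCP) lies between the finger pads; the fingertips stand ctrl.tip_extent ahead of it and the grasp point (between the pads) is the TCP (ctrl.tip_extent is the distance from the TCP to the fingertips, in m); z points along the fingers, y is the line along which they close (so a half turn about z gives the same grasp; the last joint's range is limited). The gripper opens to 85 mm and grips with 20 to 120 N. Pads are 22 mm wide; open, the fingers measure 114 mm over their backs; the gripper's body (76 mm by 85 mm) begins 54 mm behind the grasp point. The pads swing forward as they close: fully open they stand 13 mm farther back than shut.
Start: joints at [1.093, 0.181, 1.607, -0, 1.354, -0.206], TCP at [0.154, 0.554, 0.25] pointing down, gripper open.
Joint ranges: [-2.99, 2.99], [-0.89, 2.07], [0.3, 2.58], [-1.14, 4.28], [0, 2.63], [-3.12, 3.12]. Speed limits (rad/s): [2.57, 2.57, 3.01, 3.14, 3.14, 3.14].

## Interface

Orientations are given as a unit quaternion [w, x, y, z].
In Python, from bench import ctrl gives the robot as it stands.
- The arm moves only by the tool send_rows, never from a script. Its arguments are lists of equal length, an entry for each row: "dr": the turn, a rotation vector about the tool's x, y, z in units of 6 degrees (1.0 is 6 degrees), a list of three; "xyz": the shift along the tool's x, y, z in cm, a list of three; "jaw": the opening in per cent of the stroke, from 0 (shut) to 100 (fully open). In form: {"dr": [[wx, wy, wz], ...], "xyz": [[dx, dy, dz], ...], "jaw": [jaw, ...]}. A call has exactly 8 rows; each row is the pose to reach, as a shift and turn from the pose commanded when the call began, along the tool's axes at that moment; what a row does not reach only later rows make up. A row lasts 1/8 s, in which the tool goes at most 62.5 mm and 10.7 degrees, less where a joint would pass 70% of its speed; a pose out of reach is approached as far as the arm can. A call with a gripper value outside its range is refused whole. The fingers move at their own pace and stop on an object; the grip force is fixed at half the most. Time passes only in rows, so rows that repeat a pose let the fingers close, or fill a call up. It gives the time, the measured TCP pose, the force, the opening and the grip force at its end, in the units of the state.
- ctrl.get_obs(): the state, without advancing time (a new reading comes with each control period).
- ctrl.camera(name): name is "side" or "top"; returns the picture (420x560x3 uint8, red, green, blue); there is no depth.
- ctrl.calibration(name): a dict with "camera_matrix" (3x3 intrinsics, pixels), "world_from_camera" (4x4, takes a point from camera to world coordinates). Camera axes: x right, y up, looking along -z (the intrinsics and any distortion apply to the point x, -y, -z); pixel columns grow to the right and rows downward; lengths in m; the calibration is good to about 2 mm. A picture is of the moment at which its call begins. calibration takes no time and is no camera call.
- ctrl.hand_in(): hands the job in; it is judged then, once.
The state is a dict: "time_s": time; "q": joint angles; "dq": joint speeds; "joint_efforts": joint torques, N m; "eef_pos": TCP position; "eef_rot": TCP orientation; "wrist_force": force on the tool from outside, world axes, zero at the start; "torque": the same for the moment, N m; "opening": opening from 0.0 (shut) to 1.0 (fully open); "grasp_force": force on a finger pad.
Only numpy, scipy, OpenCV 4.12 (cv2) and the standard library are available. Lean on these libraries where they do the work, as an engineer would, in place of code of your own. Each camera call takes 0.05 s, during which the arm holds its last target. There are 200 camera calls.

## Working session

There is one attempt and no reset: what is moved stays moved. The work goes in short steps, Python scripts to look and compute and a tool call to move; the robot and the scene stay as the last step left them, time stands still between calls to the robot, and variables do not carry over. Pictures are saved under pics/ and viewed, at most 10 in all, crops included, and the job is handed in when it is done.

Besides the shell and the picture viewer there is one more tool, called after "Emit:" as name(argument=value, ...) on one line, values as JSON. send_rows: Moves the arm, as the interface text tells. Its arguments: {"type":"object","properties":{"dr":{"type":"array","items":{"type":"array","items":{"type":"number"}}},"xyz":{"type":"array","items":{"type":"array","items":{"type":"number"}}},"jaw":{"type":"array","items":{"type":"number"}}},"required":["dr","xyz","jaw"]}

```bash
mkdir -p pics; ls
python3 - <<'E'
from bench import ctrl
import cv2
for n in("top","side"):
    im=ctrl.camera(n); cv2.imwrite(f"pics/{n}0.png",im[:,:,::-1]); c=ctrl.calibration(n); print(n,c)
o=ctrl.get_obs(); print(o,ctrl.tip_extent)
E
```

```text
pics
top {'camera_matrix': array([[386.94616919,   0.        , 284.56590216],
       [  0.        , 386.94616919, 213.07319398],
       [  0.        ,   0.        ,   1.        ]]), 'world_from_camera': array([[-0.010118  ,  0.99807312, -0.06121818,  0.54951468],
       [-0.99957613, -0.00842394,  0.02786762,  0.00133822],
       [ 0.02729822,  0.06147419,  0.9977353 ,  0.83993455],
       [ 0.        ,  0.        ,  0.        ,  1.        ]])}
side {'camera_matrix': array([[499.16747917,   0.        , 279.73928047],
       [  0.        , 499.16747917, 211.42373478],
       [  0.        ,   0.        ,   1.        ]]), 'world_from_camera': array([[-0.97320208,  0.16561122, -0.15953256,  0.49851144],
       [-0.22946252, -0.6541884 ,  0.72068335,  0.58182746],
       [ 0.01498891,  0.73797728,  0.67465908,  0.62724882],
       [ 0.        ,  0.        ,  0.        ,  1.        ]])}
{'time_s': 0.1, 'q': array([ 1.09268681e+00,  1.81465081e-01,  1.60788895e+00,  1.91071774e-06,
        1.35381879e+00, -2.06308319e-01]), 'dq': array([ 5.17141451e-05,  3.93070042e-04, -1.73278434e-03,  4.90501393e-04,
       -1.44590382e-03, -2.15111158e-04]), 'joint_efforts': array([-4.82044902e-05, -4.45880413e+01, -3.52237773e+01, -3.33356938e-04,
        4.10330438e-03, -1.36204127e-05]), 'eef_pos': array([0.15413809, 0.55347479, 0.24948438]), 'eef_rot': array([-2.66007110e-04,  1.35482824e-01,  9.90779380e-01, -7.43961074e-04]), 'wrist_force': array([-0.01546555, -0.41984618,  0.88623928]), 'torque': array([-0.01890171,  0.02740729, -0.01884108]), 'grasp_force': 0.0, 'opening': 0.9998704740799711} 0.019
```

View pics/top0.png

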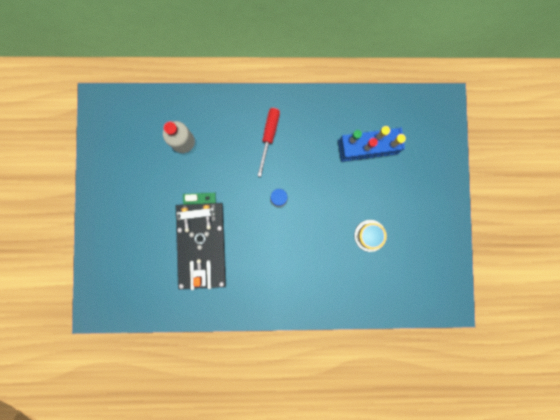

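View pics/side0.png

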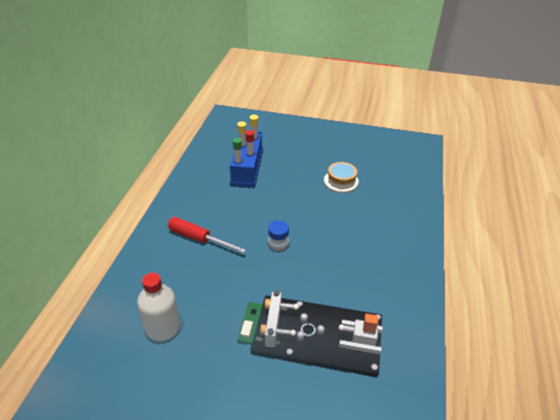

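The top view shows the lens on its white rest at about (372,236). The mount is at (176–225, 203–290), with the orange tab at (198,281) and the stop at (196,213). The side view shows the lens at (342,172) and the tab at (371,323).

```bash
cat > h.py <<'E'
import cv2, numpy as np
from bench import ctrl
C={n:ctrl.calibration(n) for n in("top","side")}
def ray(n,p):
    K,T=C[n]["camera_matrix"],C[n]["world_from_camera"]
    d=np.linalg.inv(K)@[p[0],p[1],1]; d=T[:3,:3]@[d[0],-d[1],-d[2]]
    return T[:3,3],d/np.linalg.norm(d)
def plane(n,p,z):
    o,d=ray(n,p); return o+d*(z-o[2])/d[2]
def proj(n,P):
    K,T=C[n]["camera_matrix"],C[n]["world_from_camera"]
    c=T[:3,:3].T@(np.array(P)-T[:3,3]); c=K@[c[0],-c[1],-c[2]]; return c[:2]/c[2]
def tri(pt,ps):
    A=np.zeros((3,3));b=np.zeros(3)
    for n,p in(("top",pt),("side",ps)):
        o,d=ray(n,p);M=np.eye(3)-np.outer(d,d);A+=M;b+=M@o
    return np.linalg.solve(A,b)
def blob(im,lo,hi,roi):
    x0,y0,x1,y1=roi; h=cv2.cvtColor(im,cv2.COLOR_RGB2HSV)
    m=np.zeros(h.shape[:2],np.uint8); m[y0:y1,x0:x1]=cv2.inRange(h,lo,hi)[y0:y1,x0:x1]
    cs,_=cv2.findContours(m,cv2.RETR_EXTERNAL,cv2.CHAIN_APPROX_NONE)
    c=max(cs,key=cv2.contourArea); M=cv2.moments(c)
    return np.array([M["m10"],M["m01"]])/M["m00"],c
E
python3 - <<'E'
from h import *
np.set_printoptions(precision=4,suppress=True)
t=cv2.imread("pics/top0.png")[:,:,::-1].copy();s=cv2.imread("pics/side0.png")[:,:,::-1].copy()
o=((5,150,120),(16,255,255))
a,ca=blob(t,*o,(180,260,225,295)); b,cb=blob(s,*o,(350,305,390,340))
print("tab",a,b,cv2.contourArea(ca),cv2.contourArea(cb),tri(a,b),cv2.boundingRect(ca))
# lens dome
d=((85,60,150),(105,190,255))
a,ca=blob(t,*d,(350,215,395,258)); b,cb=blob(s,*d,(320,155,365,195))
print("dome",a,b,cv2.minEnclosingCircle(ca),tri(a,b),plane("top",a,.031),plane("side",b,.031))
w=((0,0,170),(179,70,255))
a,ca=blob(t,*w,(345,210,400,262)); e=cv2.fitEllipse(ca); print("rest rim",e,plane("top",e[0],.006))
k=((0,0,0),(179,255,70))
h=cv2.cvtColor(t,cv2.COLOR_RGB2HSV)
m=cv2.inRange(h[195:300,165:235],(0,0,0),(179,110,75)); m=cv2.morphologyEx(m,cv2.MORPH_CLOSE,np.ones((9,9)))
cs,_=cv2.findContours(m,cv2.RETR_EXTERNAL,cv2.CHAIN_APPROX_NONE);c=max(cs,key=cv2.contourArea)
r=cv2.minAreaRect(c);B=cv2.boxPoints(r)+[165,195]
P=np.array([plane("top",p,.012) for p in B]);print(B,P,np.linalg.norm(np.roll(P,-1,0)-P,axis=1),P.mean(0))
x=t[190:300,160:240];y=t[205:265,342:402]
x=cv2.resize(x,(430,590),interpolation=2);y=cv2.resize(y,(360,360),interpolation=2)
out=np.zeros((590,790,3),np.uint8);out[:,:430]=x;out[:360,430:]=y
cv2.imwrite("pics/crop0.png",out[:,:,::-1])
E
```

```text
tab [196.9359 281.4359] [370.7567 318.5717] 39.0 100.0 [0.4622 0.1554 0.058 ] (194, 278, 7, 8)
dome [372. 236.] [342.9603 170.0159] ((372.0, 236.0), 30.413911819458008) [ 0.5484 -0.2052  0.0286] [ 0.5493 -0.2045  0.031 ] [ 0.5473 -0.2021  0.031 ]
rest rim ((370.1356506347656, 235.26937866210938), (31.94567108154297, 32.95210266113281), 117.03751373291016) [ 0.551  -0.2068  0.006 ]
[[177.9258 221.2171]
 [193.2925 220.9158]
 [194.5061 282.8136]
 [179.1395 283.1149]] [[0.5849 0.2052 0.012 ]
 [0.5852 0.1727 0.012 ]
 [0.4547 0.1696 0.012 ]
 [0.4545 0.2017 0.012 ]] [0.0325 0.1306 0.0322 0.1305] [0.5198 0.1873 0.012 ]
```

View pics/crop0.png

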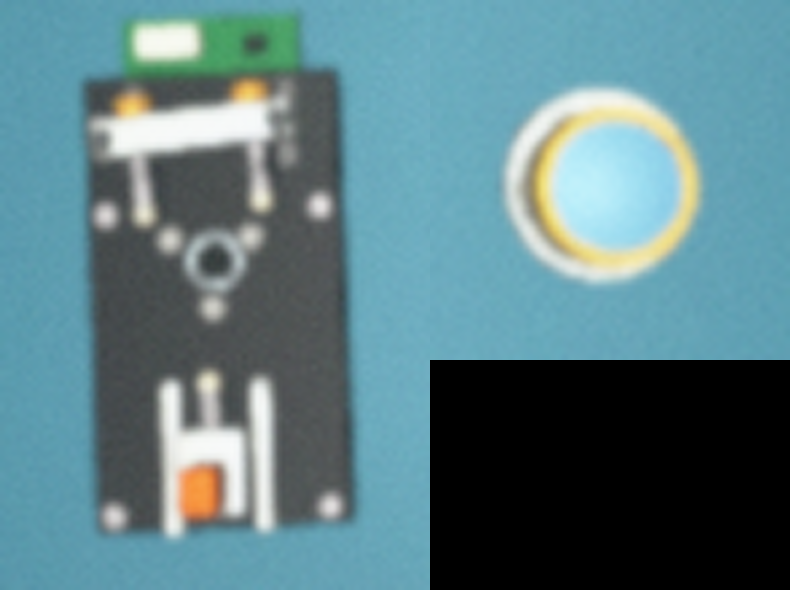

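The crop shows the lens ring centred near pixel (373,236.5). Three pads surround the ring mark, the stop bar is askew at the top, and the nose ball is at about (198.7,261). Next I refine the positions.

Run:
```python
from h import *
np.set_printoptions(precision=4,suppress=True)
t=cv2.imread("pics/top0.png")[:,:,::-1].copy();s=cv2.imread("pics/side0.png")[:,:,::-1].copy()
# brass ring outline
for n,im,roi in(("top",t,(345,210,400,262)),("side",s,(322,155,364,195))):
    p,c=blob(im,(12,90,110),(30,255,255),roi); e=cv2.fitEllipse(cv2.convexHull(c)); print("ring",n,e,plane(n,e[0],.028))
# plate: per-row left/right edges by half level
T=cv2.GaussianBlur(t,(0,0),.7); g=T[:,:,2].astype(float)  # blue: mat bright, plate dark
print("blue mat/plate",g[250,165],g[250,185])
th=(np.median(g[205:285,160:170])+g[225:270,182:188].mean())/2
def cross(v): # first downward crossing
    i=np.argmax(v<th); return i-1+(v[i-1]-th)/(v[i-1]-v[i])
L=[(165+cross(g[y,165:190]),y) for y in range(210,284)]
R=[(235-cross(g[y,235:205:-1]),y) for y in range(210,284)]
Bt=[(x,300-cross(g[300:275:-1,x])) for x in list(range(183,188))+list(range(213,221))]
Tp=[(x,190+cross(g[190:215,x])) for x in list(range(178,181))+list(range(218,222))]
W={}
for k,e in(("L",L),("R",R),("B",Bt),("T",Tp)):
    q=np.array([plane("top",p,.012)[:2] for p in e]); l=cv2.fitLine(q.astype(np.float32),cv2.DIST_HUBER,0,.001,.001).ravel(); W[k]=l
    print(k,l)
yaws=[np.arctan2(W[k][1]*np.sign(W[k][0]),abs(W[k][0])) for k in"LR"]; yaw=np.mean(yaws); print("yaw",yaws)
X=np.array([np.cos(yaw),np.sin(yaw)]);Y=np.array([-X[1],X[0]])
l,r=W["L"][2:]@Y,W["R"][2:]@Y; b,tt=W["B"][2:]@X,W["T"][2:]@X
print("w",l-r,"len",tt-b)
o=X*((b+95e-3+tt-85e-3)/2)+Y*(l+r)/2; print("mount origin edges",o)
# bright blobs: pads
gray=cv2.cvtColor(t,cv2.COLOR_RGB2GRAY)
for nm,loc,z in(("padA",(-.008,0),.024),("padB",(.019,.0156),.024),("padC",(.019,-.0156),.024),("nose",(-.038,0),.033),("tab",(-.076,0),.064)):
    P=o+X*loc[0]+Y*loc[1]; p=proj("top",[*P,z]); 
    if nm=="tab": print("tab expected px",p); continue
    x,y=np.round(p).astype(int); w=gray[y-4:y+5,x-4:x+5].astype(float); w=np.clip(w-100,0,None)
    yy,xx=np.mgrid[y-4:y+5,x-4:x+5]; c=np.array([(w*xx).sum(),(w*yy).sum()])/w.sum()
    q=plane("top",c,z)[:2]; print(nm,p,c,"mount xy mm",1e3*np.array([(q-o)@X,(q-o)@Y]))
print("tab mount mm",[1e3*(np.array([.4622,.1554])-o)@v for v in(X,Y)])
```

```text
ring top ((370.16009521484375, 235.97659301757812), (22.72394371032715, 24.34313201904297), 164.53076171875) [ 0.5494 -0.2014  0.028 ]
ring side ((342.2129821777344, 171.16397094726562), (18.10740089416504, 28.64920425415039), 96.05399322509766) [ 0.5484 -0.202   0.028 ]
blue mat/plate 174.0 76.0
L [0.9995 0.032  0.5486 0.2087]
R [0.9993 0.0363 0.5454 0.1077]
B [ 0.0367 -0.9993  0.4438  0.1572]
T [ 0.0312 -0.9995  0.6229  0.154 ]
yaw [np.float32(0.03205023), np.float32(0.036352035)]
w 0.10085091 len 0.17897502
mount origin edges [0.5383 0.1579]
padA [199.2327 246.898 ] [199.3122 245.8723] mount xy mm [-5.872 -0.231]
padB [191.3385 234.3001] [191.3531 234.2472] mount xy mm [19.1091 15.5665]
padC [206.3185 233.642 ] [204.9649 234.5668] mount xy mm [ 17.1909 -12.7203]
nose [198.8426 261.5974] [198.3766 262.3985] mount xy mm [-39.5973   1.0047]
tab expected px [196.3982 281.9196]
tab mount mm [np.float64(-76.11030293292747), np.float64(0.09333123611041794)]
```

Emit:
send_rows(dr=[[0,0,2],[0,0,4],[0,0,6],[0,0,8],[0,0,10],[0,0,12.1],[0,0,12.1],[0,0,12.1]], xyz=[[-4,-4.3,0.7],[-8,-8.6,1.4],[-12,-12.8,2],[-16,-17.1,2.7],[-20,-21.4,3.4],[-24,-25.7,4.1],[-28,-29.9,4.8],[-32,-34.2,5.5]], jaw=[100,100,100,100,100,100,100,100])

```text
time_s: 1.1
eef_pos: [0.3712, 0.1368, 0.1951]
eef_rot: [0.0, 0.696, 0.718, 0.0]
wrist_force: [0.4, 0.5, 0.2]
opening: 1.002
grasp_force: 0.0
```

```bash
cat >> h.py <<'E'
def go(P,yaw=None,cmd=None):
    "shift (cm) and turn (6 deg units) in tool axes from present pose to world P with tool y at yaw"
    from scipy.spatial.transform import Rotation as Ro
    o=ctrl.get_obs(); q=o["eef_rot"]; R=Ro.from_quat([*q[1:],q[0]]); M=R.as_matrix()
    p=o["eef_pos"]
    print("t",round(o["time_s"],2),"pos",p.round(4),"yawY",round(float(np.arctan2(M[1,1],M[0,1])),4),"tilt",M[:2,2].round(4),"q",o["q"].round(2),"F",o["wrist_force"].round(2),"op",round(o["opening"],3),"g",round(o["grasp_force"],1))
    print("xyz",(100*M.T@(np.array(P)-p)).round(2))
    if yaw is not None:
        D=Ro.from_matrix(np.array([[np.sin(yaw),np.cos(yaw),0],[-np.cos(yaw),np.sin(yaw),0],[0,0,-1]]))
        print("dr",(np.degrees((R.inv()*D).as_rotvec())/6).round(2))
E
python3 -c "
from h import *
go([.548,-.204,.10],.034)"
```

```text
t 1.1 pos [0.3712 0.1368 0.1951] yawY 0.0303 tilt [0.0006 0.0002] q [ 0.05 -0.19  2.09  0.    1.24  0.02] F [0.42 0.54 0.16] op 1.002 g 0.0
xyz [-34.6   16.63   9.52]Traceback (most recent call last):
  File "<string>", line 3, in <module>
    go([.548,-.204,.10],.034)
    ~~^^^^^^^^^^^^^^^^^^^^^^^
  File "h.py", line 32, in go
    D=Ro.from_matrix(np.array([[np.sin(yaw),np.cos(yaw),0],[-np.cos(yaw),np.sin(yaw),0],[0,0,-1]]))
  File "scipy/spatial/transform/_rotation.pyx", line 1143, in scipy.spatial.transform._rotation.Rotation.from_matrix
ValueError: Non-positive determinant (left-handed or null coordinate frame) in rotation matrix 0: [[ 0.03399345  0.99942206  0.        ]
 [-0.99942206  0.03399345  0.        ]
 [ 0.          0.         -1.        ]].
```

Emit:
send_rows(dr=[[0,0,0],[0,0,0],[0,0,0],[0,0,0],[0,0,0],[0,0,0],[0,0,0],[0,0,0]], xyz=[[-5.2,2.5,1.4],[-10.4,5,2.8],[-15.6,7.5,4.2],[-20.8,10,5.7],[-26,12.5,7.1],[-31,15,8.5],[-34.6,16.6,9.5],[-34.6,16.6,9.5]], jaw=[100,100,100,100,100,100,100,100])

```text
time_s: 2.1
eef_pos: [0.5477, -0.2042, 0.0989]
eef_rot: [-0.001, 0.697, 0.717, -0.0]
wrist_force: [-1.2, -0.1, 0.2]
opening: 1.003
grasp_force: 0.0
```

```bash
sed -i 's/\[\[np.sin(yaw),np.cos(yaw),0\],\[-np.cos(yaw)/[[-np.sin(yaw),np.cos(yaw),0],[np.cos(yaw)/' h.py
python3 -c "
from h import *
go([.548,-.204,.026],.034)"
```

```text
t 2.1 pos [ 0.5477 -0.2042  0.0989] yawY 0.0289 tilt [-0.0012  0.0005] q [-0.56  0.38  1.69 -0.    1.07 -0.59] F [-1.16 -0.13  0.15] op 1.003 g 0.0
xyz [0.02 0.04 7.29]
dr [-0.01 -0.01 -0.05]
```

Emit:
send_rows(dr=[[0,0,0],[0,0,0],[0,0,0],[0,0,0],[0,0,0],[0,0,0],[0,0,0],[0,0,0]], xyz=[[0,0,2],[0,0,4],[0,0,6],[0,0,7.2],[0,0,7.2],[0,0,7.2],[0,0,7.2],[0,0,7.2]], jaw=[90,90,90,85,80,76,72,70])

```text
time_s: 3.1
eef_pos: [0.5482, -0.2023, 0.029]
eef_rot: [0.001, 0.696, 0.718, 0.0]
wrist_force: [-0.4, -0.5, -0.2]
opening: 0.699
grasp_force: 0.0
```

Emit:
send_rows(dr=[[0,0,0],[0,0,0],[0,0,0],[0,0,0],[0,0,0],[0,0,0],[0,0,0],[0,0,0]], xyz=[[0,0,0],[0,0,0],[0,0,0],[0,0,0],[0,0,0],[0,0,0],[0,0,0],[0,0,0]], jaw=[69,68,67,66,65,65,65,65])

```text
time_s: 4.1
eef_pos: [0.5477, -0.202, 0.0283]
eef_rot: [-0.0, 0.696, 0.718, -0.0]
wrist_force: [0.8, 0.1, 0.7]
opening: 0.653
grasp_force: 7.1
```

Run:
```python
from h import *
go([.548,-.204,.026],.034)
for n in("top","side"): cv2.imwrite(f"pics/{n}1.png",ctrl.camera(n)[:,:,::-1])
a=cv2.imread("pics/side1.png")[120:220,270:410]; cv2.imwrite("pics/c1.png",cv2.resize(a,(784,560),interpolation=2))
```

```text
t 4.1 pos [ 0.5477 -0.202   0.0283] yawY 0.0319 tilt [-0. -0.] q [-0.56  0.49  1.71 -0.    0.94 -0.59] F [0.79 0.09 0.75] op 0.653 g 7.1
xyz [-0.2   0.02  0.23]
dr [-0.    0.   -0.02]
```

View pics/c1.png

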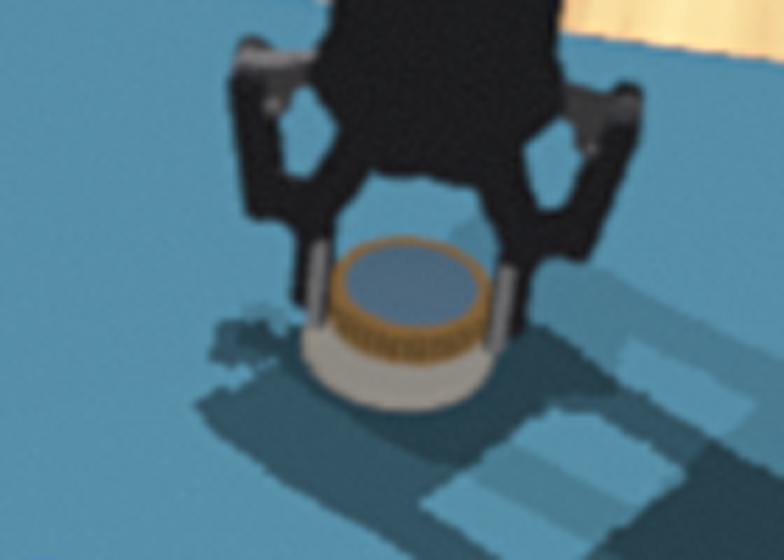

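Emit:
send_rows(dr=[[0,0,0],[0,0,0],[0,0,0],[0,0,-1.6],[0,0,-3.3],[0,0,-5],[0,0,-6.7],[0,0,-8.4]], xyz=[[0,0,0],[0,0,-0.5],[-0.1,0,-2.5],[-0.2,0,-4.5],[-0.2,0,-4.5],[-0.2,0,-4.5],[-0.2,0,-4.5],[-0.2,0,-4.5]], jaw=[80,80,80,80,80,80,80,80])

```text
time_s: 5.2
eef_pos: [0.5484, -0.2044, 0.0751]
eef_rot: [0.001, 0.321, 0.947, -0.0]
wrist_force: [-0.3, 1.1, 1.2]
opening: 0.8
grasp_force: 0.0
```

Emit:
send_rows(dr=[[0,0,-1.7],[0,0,-3.4],[0,0,-5.1],[0,0,-6.6],[0,0,-6.6],[0,0,-6.6],[0,0,-6.6],[0,0,-6.6]], xyz=[[0,0,0],[0,0,0],[0,0,0],[0,0,0],[0,0,0],[0,0,0],[0,0,0],[0,0,0]], jaw=[80,80,80,80,80,80,80,80])

```text
time_s: 6.2
eef_pos: [0.5478, -0.204, 0.0734]
eef_rot: [0.0, -0.015, 1.0, -0.0]
wrist_force: [-0.4, 0.4, 0.9]
opening: 0.805
grasp_force: 0.0
```

```bash
python3 -c "
from h import *
go([.5477,-.203,.027],1.605)"
```

```text
t 6.2 pos [ 0.5478 -0.204   0.0734] yawY 1.6018 tilt [ 0. -0.] q [-0.56  0.42  1.7  -0.    1.02 -2.16] F [-0.43  0.45  0.85] op 0.805 g 0.0
xyz [0.01 0.1  4.64]
dr [-0.    0.   -0.03]
```

Emit:
send_rows(dr=[[0,0,0],[0,0,0],[0,0,0],[0,0,0],[0,0,0],[0,0,0],[0,0,0],[0,0,0]], xyz=[[0,0.1,2],[0,0.1,4],[0,0.1,4.7],[0,0.1,4.7],[0,0.1,4.7],[0,0.1,4.7],[0,0.1,4.7],[0,0.1,4.7]], jaw=[80,80,80,76,73,71,69,68])

```text
time_s: 7.2
eef_pos: [0.548, -0.2031, 0.0267]
eef_rot: [0.0, -0.016, 1.0, -0.0]
wrist_force: [-0.4, -1.0, 0.0]
opening: 0.678
grasp_force: 0.1
```

Emit:
send_rows(dr=[[0,0,0],[0,0,0],[0,0,0],[0,0,0],[0,0,0],[0,0,0],[0,0,0],[0,0,0]], xyz=[[0,0,0],[0,0,0],[0,0,0],[0,0,0],[0,0,0],[0,0,0],[0,0,0],[0,0,0]], jaw=[67,66,65,64,62,60,60,60])

```text
time_s: 8.2
eef_pos: [0.548, -0.2031, 0.0267]
eef_rot: [0.0, -0.016, 1.0, -0.0]
wrist_force: [-1.6, 0.4, 5.8]
opening: 0.635
grasp_force: 62.0
```

```bash
python3 -c "
from h import *
go([.5383,.1579,.08],1.605)"
```

```text
t 8.2 pos [ 0.548  -0.2031  0.0267] yawY 1.6027 tilt [ 0.0005 -0.0003] q [-0.56  0.49  1.71  0.    0.94 -2.16] F [-1.61  0.4   5.81] op 0.635 g 62.0
xyz [-0.19 36.11 -5.34]
dr [-0.    0.   -0.02]
```

Emit:
send_rows(dr=[[0,0,0],[0,0,0],[0,0,0],[0,0,0],[0,0,0],[0,0,0],[0,0,0],[0,0,0]], xyz=[[0,0,-0.3],[0,0,-0.8],[0,0,-1.8],[0,0,-3],[0,0,-4.5],[0,1,-6],[0,3,-7],[0,6,-7.5]], jaw=[60,60,60,60,60,60,60,60])

```text
time_s: 9.2
eef_pos: [0.5461, -0.1418, 0.1025]
eef_rot: [0.001, -0.016, 1.0, -0.0]
wrist_force: [-0.0, 0.2, -1.7]
opening: 0.632
grasp_force: 63.2
```

Emit:
send_rows(dr=[[0,0,0],[0,0,0],[0,0,0],[0,0,0],[0,0,0],[0,0,0],[0,0,0],[0,0,0]], xyz=[[0,4,0],[0,8,0],[0,13,0],[-0.1,18,0],[-0.1,23,0],[-0.2,27,0],[-0.2,29.5,0],[-0.2,30.1,0]], jaw=[60,60,60,60,60,60,60,60])

```text
time_s: 10.2
eef_pos: [0.5371, 0.1604, 0.1015]
eef_rot: [-0.0, -0.018, 1.0, 0.0]
wrist_force: [-0.1, 0.6, -1.1]
opening: 0.633
grasp_force: 63.2
```

Run:
```python
from h import *
go([.5383,.1579,.034],1.605)
t=cv2.imread("pics/top0.png")[:,:,::-1].copy()
h=cv2.cvtColor(t,cv2.COLOR_RGB2HSV)[205:265,342:402]
m=cv2.inRange(h,(12,90,110),(30,255,255))
ys,xs=np.nonzero(m); print(xs.min()+342,xs.max()+342,ys.min()+205,ys.max()+205)
hull=cv2.convexHull(np.c_[xs+342,ys+205].astype(np.int32)); print(cv2.minEnclosingCircle(hull))
c=((xs.min()+xs.max())/2+342,(ys.min()+ys.max())/2+205); print(plane("top",c,.029))
for n in("top","side"): cv2.imwrite(f"pics/{n}2.png",ctrl.camera(n)[:,:,::-1])
a=cv2.imread("pics/side2.png")[200:400,220:420]; b=cv2.imread("pics/top2.png")[180:300,150:270]
cv2.imwrite("pics/c2.png",np.hstack([cv2.resize(a,(400,400),interpolation=2),cv2.resize(b,(400,400),interpolation=2)]))
```

```text
t 10.2 pos [0.5371 0.1604 0.1015] yawY 1.6061 tilt [-0.0004  0.0002] q [ 0.08  0.33  1.75  0.    1.06 -1.53] F [-0.14  0.56 -1.06] op 0.633 g 63.2
xyz [-0.12 -0.25  6.75]
dr [ 0.   -0.    0.01]
359 385 224 248
((372.0714416503906, 235.6904754638672), 13.345556259155273)
[ 0.54934801 -0.20500491  0.029     ]
```

View pics/c2.png

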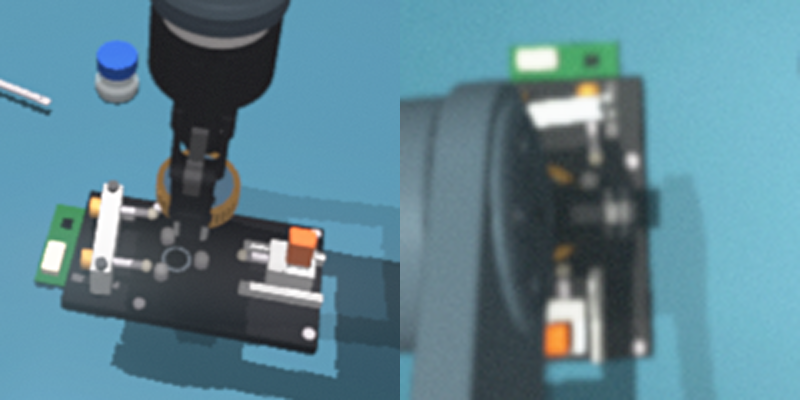

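Emit:
send_rows(dr=[[0,0,0],[0,0,0],[0,0,0],[0,0,0],[0,0,0],[0,0,0],[0,0,0],[0,0,0]], xyz=[[-0.05,-0.14,1],[-0.05,-0.14,2.5],[-0.05,-0.14,4],[-0.05,-0.14,5],[-0.05,-0.14,5.7],[-0.05,-0.14,6.1],[-0.05,-0.14,6.1],[-0.05,-0.14,6.1]], jaw=[60,60,60,60,60,60,60,60])

```text
time_s: 11.3
eef_pos: [0.5392, 0.1566, 0.0407]
eef_rot: [0.0, -0.016, 1.0, 0.0]
wrist_force: [0.4, -0.1, -0.4]
opening: 0.63
grasp_force: 63.2
```

Run:
```python
from h import *
go([.5375,.1590,.0347],1.605)
im=ctrl.camera("side"); cv2.imwrite("pics/side3.png",im[:,:,::-1])
cv2.imwrite("pics/c3.png",cv2.resize(im[260:390,220:400,::-1],(792,572),interpolation=2))
o=np.array([.5373,.1595]);y=.034
for nm,l in(("padA",(-.008,0,.024)),("padB",(.019,.0156,.024)),("nose",(-.034,0,.031))):
    print(nm,(proj("side",[o[0]+l[0]*np.cos(y)-l[1]*np.sin(y),o[1]+l[0]*np.sin(y)+l[1]*np.cos(y),l[2]])-[220,260])*4.4)
```

```text
t 11.3 pos [0.5392 0.1566 0.0407] yawY 1.6028 tilt [0.0008 0.0001] q [ 0.07  0.43  1.77  0.    0.94 -1.53] F [ 0.37 -0.13 -0.39] op 0.63 g 63.2
xyz [0.16 0.24 0.6 ]
dr [ 0.    0.01 -0.02]
padA [440.53363194 287.8620966 ]
padB [350.94195882 313.18540163]
nose [521.97724693 289.2240783 ]
```

View pics/c3.png

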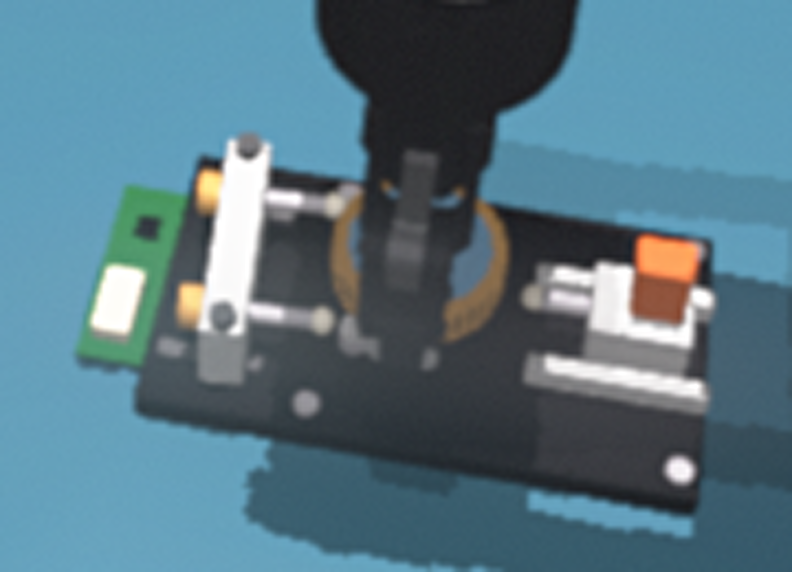

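The side view shows the lens held low, just short of the pads. The right stop tip is near crop (335,205) and the nose is at (533,297). Pad B appears near (352,332), a few mm toward +y of where I predicted, so I'll check the mount's y in the first side picture.

Run:
```python
from h import *
np.set_printoptions(precision=4,suppress=True)
y=.034;X=np.array([np.cos(y),np.sin(y)]);Y=np.array([-X[1],X[0]]);o=np.array([.5373,.1595])
for n in("top","side"):
    g=cv2.cvtColor(cv2.imread(f"pics/{n}0.png"),cv2.COLOR_BGR2GRAY)
    roi=(178,222,225,268) if n=="top" else(260,285,355,362)
    x0,y0,x1,y1=roi; m=np.zeros_like(g); 
    big=cv2.resize(g[y0:y1,x0:x1],None,fx=4,fy=4,interpolation=2)
    _,b=cv2.threshold(big,105,255,0)
    k,lab,st,ce=cv2.connectedComponentsWithStats(b)
    for i in range(1,k):
        if 60<st[i,4]<1800:
            p=(ce[i]+.5)/4-.5+[x0,y0]
            r=[]
            for z in(.024,.031):
                q=plane(n,p,z)[:2]-o; r.append(1e3*np.array([q@X,q@Y]))
            print(n,p,"area",st[i,4]/16,"z24",r[0],"z31",r[1])
```

```text
top [186.0685 226.9626] area 47.8125 z24 [35.7317 24.4882] z31 [35.4837 22.9184]
top [207.919  225.5879] area 38.375 z24 [ 36.6369 -21.0918] z31 [ 36.3812 -22.2705]
top [223.9671 229.4823] area 18.5 z24 [ 27.0158 -54.3144] z31 [ 26.8426 -55.2081]
top [218.9371 227.9079] area 29.4375 z24 [ 30.774  -43.9228] z31 [ 30.5686 -44.9057]
top [179.5114 229.7464] area 22.0 z24 [30.5021 38.2718] z31 [30.299  36.5838]
top [198.4188 262.8443] area 45.3125 z24 [-40.1182   1.0755] z31 [-39.7154  -0.2934]
top [208.0692 263.5723] area 44.5 z24 [-42.5457 -18.8688] z31 [-42.1221 -20.0665]
top [191.2634 263.8671] area 39.625 z24 [-41.5545  15.9441] z31 [-41.1394  14.4476]
side [303.6311 316.2166] area 40.75 z24 [ 17.7556 -10.8334] z31 [17.2664 -5.7946]
side [320.4047 328.1915] area 41.5625 z24 [-9.0427  4.572 ] z31 [-9.221   9.4321]
side [289.1051 350.9472] area 32.25 z24 [27.9916 50.0408] z31 [27.3836 54.3732]
side [269.3927 359.8554] area 72.5625 z24 [51.5748 68.95  ] z31 [50.6931 73.063 ]
```

Emit:
send_rows(dr=[[0,0,0],[0,0,0],[0,0,0],[0,0,0],[0,0,0],[0,0,0],[0,0,0],[0,0,0]], xyz=[[0.1,0.2,0],[0.23,0.37,0],[0.23,0.37,0.1],[0.23,0.37,0.2],[0.23,0.37,0.3],[0.23,0.37,0.3],[0.23,0.37,0.3],[0.23,0.37,0.3]], jaw=[60,60,60,60,60,60,60,60])

```text
time_s: 12.35
eef_pos: [0.5364, 0.1601, 0.0373]
eef_rot: [0.0, -0.016, 1.0, -0.0]
wrist_force: [-0.3, 0.2, -0.8]
opening: 0.631
grasp_force: 63.2
```

```bash
python3 -c "
from h import *
go([.5368,.1603,.0347],1.605)"
```

```text
t 12.35 pos [0.5364 0.1601 0.0373] yawY 1.6027 tilt [ 0.0001 -0.    ] q [ 0.08  0.43  1.77 -0.    0.94 -1.52] F [-0.34  0.21 -0.79] op 0.631 g 63.2
xyz [-0.04  0.01  0.26]
dr [-0.    0.   -0.02]
```

Now I descend in small steps and watch the force.

Emit:
send_rows(dr=[[0,0,0],[0,0,0],[0,0,0],[0,0,0],[0,0,0],[0,0,0],[0,0,0],[0,0,0]], xyz=[[0,0,0.03],[0,0,0.06],[0,0,0.09],[0,0,0.12],[0,0,0.15],[0,0,0.17],[0,0,0.17],[0,0,0.17]], jaw=[60,60,60,60,60,60,60,60])

```text
time_s: 13.35
eef_pos: [0.5364, 0.1601, 0.0356]
eef_rot: [-0.0, -0.016, 1.0, -0.0]
wrist_force: [0.2, 0.2, -0.5]
opening: 0.633
grasp_force: 63.2
```

Emit:
send_rows(dr=[[0,0,0],[0,0,0],[0,0,0],[0,0,0],[0,0,0],[0,0,0],[0,0,0],[0,0,0]], xyz=[[0,0,0.01],[0,0,0.02],[0,0,0.03],[0,0,0.04],[0,0,0.05],[0,0,0.05],[0,0,0.05],[0,0,0.05]], jaw=[60,60,60,60,60,60,60,60])

```text
time_s: 14.35
eef_pos: [0.5364, 0.1601, 0.0351]
eef_rot: [0.0, -0.016, 1.0, 0.0]
wrist_force: [0.5, -0.5, -1.2]
opening: 0.635
grasp_force: 63.2
```

Emit:
send_rows(dr=[[0,0,0],[0,0,0],[0,0,0],[0,0,0],[0,0,0],[0,0,0],[0,0,0],[0,0,0]], xyz=[[0,0,0.01],[0,0,0.02],[0,0,0.03],[0,0,0.03],[0,0,0.03],[0,0,0.03],[0,0,0.03],[0,0,0.03]], jaw=[60,60,60,60,60,60,60,60])

```text
time_s: 15.35
eef_pos: [0.5365, 0.1602, 0.0349]
eef_rot: [0.0, -0.016, 1.0, -0.0]
wrist_force: [0.5, -0.5, -0.1]
opening: 0.635
grasp_force: 63.2
```

Emit:
send_rows(dr=[[0,0,0],[0,0,0],[0,0,0],[0,0,0],[0,0,0],[0,0,0],[0,0,0],[0,0,0]], xyz=[[0,0,0.01],[0,0,0.02],[0,0,0.02],[0,0,0.02],[0,0,0.02],[0,0,0.02],[0,0,0.02],[0,0,0.02]], jaw=[60,60,60,60,60,60,60,60])

```text
time_s: 16.35
eef_pos: [0.5365, 0.1602, 0.0347]
eef_rot: [0.0, -0.016, 1.0, 0.0]
wrist_force: [-0.3, -0.1, 4.0]
opening: 0.632
grasp_force: 63.2
```

Contact is felt at the expected height (4 N). I release slowly and rise.

Emit:
send_rows(dr=[[0,0,0],[0,0,0],[0,0,0],[0,0,0],[0,0,0],[0,0,0],[0,0,0],[0,0,0]], xyz=[[0,0,0],[0,0,0],[0,0,0],[0,0,0],[0,0,0],[0,0,0],[0,0,0],[0,0,0]], jaw=[65,66,67,68,70,73,76,80])

```text
time_s: 17.35
eef_pos: [0.5364, 0.1602, 0.0346]
eef_rot: [0.0, -0.016, 1.0, -0.0]
wrist_force: [0.1, -0.7, 0.3]
opening: 0.8
grasp_force: 0.0
```

Emit:
send_rows(dr=[[0,0,0],[0,0,0],[0,0,0],[0,0,0],[0,0,0],[0,0,0],[0,0,0],[0,0,0]], xyz=[[0,0,-0.5],[0,0,-1.5],[0,0,-3],[0,0,-5],[1,0,-7],[4,0,-8],[7,0,-8],[12,0,-8]], jaw=[80,80,80,80,80,70,60,50])

```text
time_s: 18.35
eef_pos: [0.4171, 0.1563, 0.1163]
eef_rot: [0.002, -0.016, 1.0, 0.0]
wrist_force: [0.1, -1.0, 0.7]
opening: 0.501
grasp_force: 0.0
```

Run:
```python
from h import *
im=ctrl.camera("side"); cv2.imwrite("pics/side4.png",im[:,:,::-1])
cv2.imwrite("pics/c4.png",cv2.resize(im[260:390,220:400,::-1],(792,572),interpolation=2))
go([.5368-.076*.9994+.001,.1603-.076*.034,.08],1.605)
```

```text
t 18.4 pos [0.408  0.1564 0.1133] yawY 1.604 tilt [-0.0078 -0.0005] q [ 0.09  0.06  2.05  0.    1.04 -1.51] F [-4.57  3.57 -1.95] op 0.503 g 0.0
xyz [-5.41 -0.05  3.29]
dr [-0.   -0.07 -0.01]
```

View pics/c4.png

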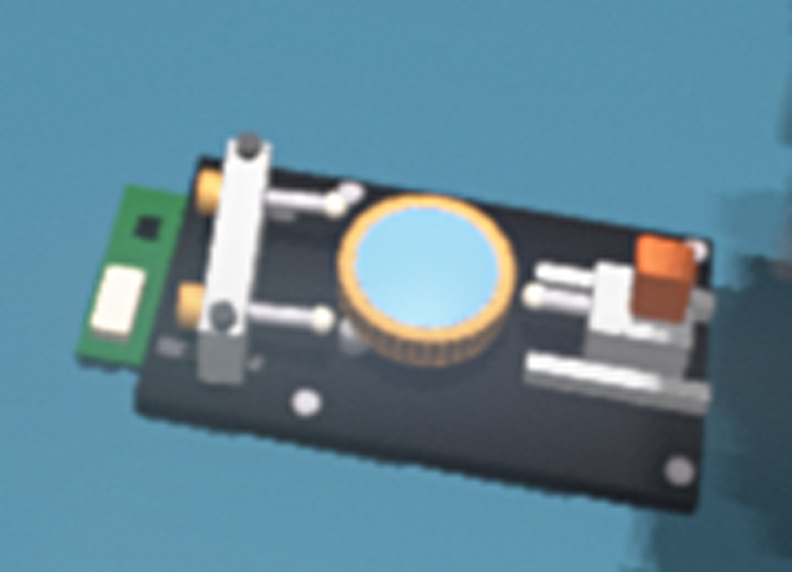

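The lens lies flat on the pads with a small gap to the nose at crop (533,295). Tip A is at (335,203) and tip B at (322,318), both just clear. I work out the travel needed while moving to the tab.

Run:
```python
from h import *
y=.034;X=np.array([np.cos(y),np.sin(y)]);Y=np.array([-X[1],X[0]]);o=np.array([.5365,.1602])
def m(p,z):
    q=plane("side",np.array(p)/4.4+[220,260],z)[:2]-o; return (1e3*np.array([q@X,q@Y])).round(1)
A,B,N=m((335,204),.031),m((322,318),.031),m((533,295),.031)
Lc=m((427,262),.038); print(A,B,N,"lens",Lc,"tab",m((664,263),.064))
d=B-A; mid=(A+B)/2; L=np.linalg.norm(d); n=np.array([-d[1],d[0]])/L; n*=-np.sign(n[0])
f=mid+n*np.sqrt(32**2-L**2/4); print(L,"final lens",f,"travel from nose",f[0]-32-N[0])
go([.4619,.1577,.10],1.605)
```

```text
[ 31.6 -21.4] [28.  23.3] [-36.9   0.7] lens [-2.   0.2] tab [-74.6   4.1]
44.84473213210221 final lens [ 7.04305733 -0.88277391] travel from nose 11.943057327321771
t 18.4 pos [0.408  0.1564 0.1133] yawY 1.604 tilt [-0.0078 -0.0005] q [ 0.09  0.06  2.05  0.    1.04 -1.51] F [-4.57  3.57 -1.95] op 0.503 g 0.0
xyz [-5.4  -0.05  1.29]
dr [-0.   -0.07 -0.01]
```

Emit:
send_rows(dr=[[0,0,0],[0,0,0],[0,0,0],[0,0,0],[0,0,0],[0,0,0],[0,0,0],[0,0,0]], xyz=[[-2,-0.05,0.5],[-4,-0.05,1],[-5.4,-0.05,1.3],[-5.4,-0.05,1.3],[-5.4,-0.05,1.3],[-5.4,-0.05,1.3],[-5.4,-0.05,1.3],[-5.4,-0.05,1.3]], jaw=[50,50,50,50,50,50,50,50])

```text
time_s: 19.4
eef_pos: [0.4703, 0.1576, 0.1017]
eef_rot: [0.0, -0.016, 1.0, -0.0]
wrist_force: [0.5, -0.7, -0.0]
opening: 0.497
grasp_force: 0.0
```

Run:
```python
from h import *
go([.4619,.1575,.060],1.605)
for n in("top","side"):
    im=ctrl.camera(n)
    try:
        a,c=blob(im,(5,150,90),(16,255,255),(180,260,225,295) if n=="top" else (345,300,395,345)); print(n,a,cv2.contourArea(c),plane(n,a,.06))
    except Exception as e: print(n,e)
cv2.imwrite("pics/c5.png",cv2.resize(im[230:390,260:440,::-1],(630,560),interpolation=2))
```

```text
t 19.4 pos [0.4703 0.1576 0.1017] yawY 1.6028 tilt [ 0.0001 -0.    ] q [ 0.08  0.2   1.92 -0.    1.02 -1.52] F [ 0.47 -0.7  -0.  ] op 0.497 g 0.0
xyz [0.84 0.02 4.17]
dr [-0.    0.   -0.02]
top max() iterable argument is empty
side [373.93333333 327.46666667] 2.5 [0.45639906 0.17027322 0.06      ]
```

View pics/c5.png

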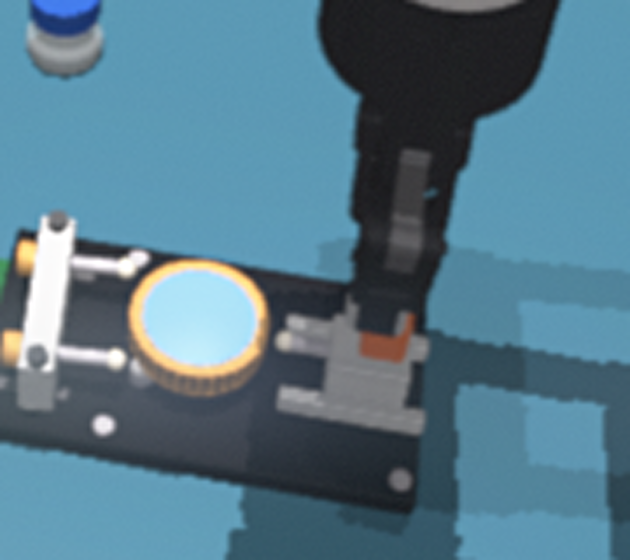

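The open fingers straddle the tab in y, and the lens is undisturbed. I shift over the tab and go down.

Emit:
send_rows(dr=[[0,0,0],[0,0,0],[0,0,0],[0,0,0],[0,0,0],[0,0,0],[0,0,0],[0,0,0]], xyz=[[0.4,0,0.3],[0.84,0,1],[0.84,0,2],[0.84,0,3],[0.84,0,3.8],[0.84,0,4.1],[0.84,0,4.1],[0.84,0,4.1]], jaw=[50,50,50,50,45,38,32,26])

```text
time_s: 20.5
eef_pos: [0.4624, 0.1573, 0.0609]
eef_rot: [0.0, -0.016, 1.0, 0.0]
wrist_force: [0.3, 0.9, -0.8]
opening: 0.263
grasp_force: 0.0
```

Emit:
send_rows(dr=[[0,0,0],[0,0,0],[0,0,0],[0,0,0],[0,0,0],[0,0,0],[0,0,0],[0,0,0]], xyz=[[0,0,0],[0,0,0],[0,0,0],[0,0,0],[0,0,0],[0,0,0],[0,0,0],[0,0,0]], jaw=[24,22,20,19,18,17,16,16])

```text
time_s: 21.5
eef_pos: [0.462, 0.1573, 0.0606]
eef_rot: [-0.0, -0.016, 1.0, -0.0]
wrist_force: [0.1, 0.3, -0.4]
opening: 0.164
grasp_force: 8.1
```

Emit:
send_rows(dr=[[0,0,0],[0,0,0],[0,0,0],[0,0,0],[0,0,0],[0,0,0],[0,0,0],[0,0,0]], xyz=[[0,0,0],[0,0,0],[0,0,0],[0,0,0],[-0.05,0,0],[-0.1,0,0],[-0.15,0,0],[-0.2,0,0]], jaw=[14,12,10,10,10,10,10,10])

```text
time_s: 22.5
eef_pos: [0.4629, 0.1573, 0.0607]
eef_rot: [-0.001, -0.016, 1.0, -0.0]
wrist_force: [-7.1, 0.1, 11.0]
opening: 0.144
grasp_force: 60.2
```

Emit:
send_rows(dr=[[0,0,0],[0,0,0],[0,0,0],[0,0,0],[0,0,0],[0,0,0],[0,0,0],[0,0,0]], xyz=[[-0.05,0,0],[-0.1,0,0],[-0.15,0,0],[-0.2,0,0],[-0.25,0,0],[-0.3,0,0],[-0.35,0,0],[-0.4,0,0]], jaw=[10,10,10,10,10,10,10,10])

```text
time_s: 23.5
eef_pos: [0.4669, 0.1575, 0.0607]
eef_rot: [-0.001, -0.016, 1.0, -0.0]
wrist_force: [-7.8, -0.5, 10.7]
opening: 0.151
grasp_force: 60.2
```

Emit:
send_rows(dr=[[0,0,0],[0,0,0],[0,0,0],[0,0,0],[0,0,0],[0,0,0],[0,0,0],[0,0,0]], xyz=[[-0.05,0,0],[-0.1,0,0],[-0.15,0,0],[-0.2,0,0],[-0.25,0,0],[-0.28,0,0],[-0.3,0,0],[-0.3,0,0]], jaw=[10,10,10,10,10,10,10,10])

```text
time_s: 24.5
eef_pos: [0.4699, 0.1576, 0.0607]
eef_rot: [-0.001, -0.016, 1.0, -0.0]
wrist_force: [-6.7, 0.5, 10.0]
opening: 0.148
grasp_force: 60.2
```

Emit:
send_rows(dr=[[0,0,0],[0,0,0],[0,0,0],[0,0,0],[0,0,0],[0,0,0],[0,0,0],[0,0,0]], xyz=[[-0.02,0,0],[-0.04,0,0],[-0.06,0,0],[-0.08,0,0],[-0.1,0,0],[-0.12,0,0],[-0.14,0,0],[-0.15,0,0]], jaw=[10,10,10,10,10,10,10,10])

```text
time_s: 25.5
eef_pos: [0.4714, 0.1576, 0.0607]
eef_rot: [-0.001, -0.016, 1.0, -0.0]
wrist_force: [-7.2, -0.3, 10.6]
opening: 0.148
grasp_force: 60.2
```

Run:
```python
from h import *
go([.475,.1575,.060],1.605)
for i in range(3):
    im=ctrl.camera("side"); o=ctrl.get_obs(); print(o["wrist_force"].round(2),o["eef_pos"].round(5))
cv2.imwrite("pics/c6.png",cv2.resize(im[260:390,220:400,::-1],(792,572),interpolation=2))
```

```text
t 25.5 pos [0.4714 0.1576 0.0607] yawY 1.6029 tilt [-0.0027 -0.0002] q [ 0.08  0.28  1.93 -0.    0.94 -1.52] F [-7.16 -0.26 10.58] op 0.148 g 60.2
xyz [-0.36 -0.03  0.07]
dr [-0.   -0.03 -0.02]
[-6.65  0.23 10.71] [0.47138 0.15764 0.06072]
[-6.96  0.66 10.47] [0.4714  0.15766 0.06073]
[-7.24  0.12 11.45] [0.47139 0.15764 0.06072]
```

View pics/c6.png

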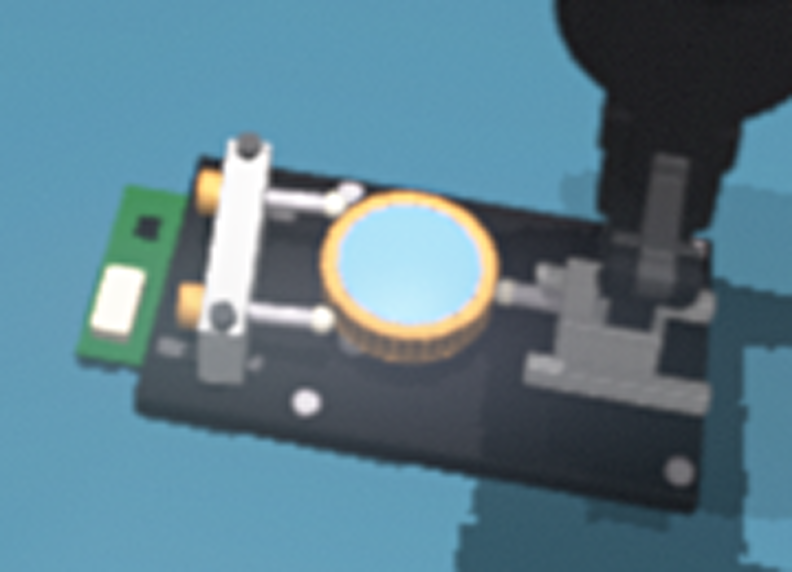

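Emit:
send_rows(dr=[[0,0,0],[0,0,0],[0,0,0],[0,0,0],[0,0,0],[0,0,0],[0,0,0],[0,0,0]], xyz=[[-0.02,0,0],[-0.04,0,0],[-0.06,0,0],[-0.08,0,0],[-0.1,0,0],[-0.1,0,0],[-0.1,0,0],[-0.1,0,0]], jaw=[10,10,10,10,10,10,10,10])

```text
time_s: 26.65
eef_pos: [0.4724, 0.1577, 0.0607]
eef_rot: [-0.001, -0.016, 1.0, -0.0]
wrist_force: [-6.7, -0.3, 11.0]
opening: 0.149
grasp_force: 60.2
```

Emit:
send_rows(dr=[[0,0,0],[0,0,0],[0,0,0],[0,0,0],[0,0,0],[0,0,0],[0,0,0],[0,0,0]], xyz=[[-0.02,0,0],[-0.04,0,0],[-0.06,0,0],[-0.08,0,0],[-0.1,0,0],[-0.1,0,0],[-0.1,0,0],[-0.1,0,0]], jaw=[10,10,10,10,10,10,10,10])

```text
time_s: 27.65
eef_pos: [0.4734, 0.1577, 0.0607]
eef_rot: [-0.001, -0.016, 1.0, -0.0]
wrist_force: [-7.1, -0.4, 10.3]
opening: 0.149
grasp_force: 60.2
```

Emit:
send_rows(dr=[[0,0,0],[0,0,0],[0,0,0],[0,0,0],[0,0,0],[0,0,0],[0,0,0],[0,0,0]], xyz=[[-0.02,0,0],[-0.04,0,0],[-0.06,0,0],[-0.08,0,0],[-0.1,0,0],[-0.1,0,0],[-0.1,0,0],[-0.1,0,0]], jaw=[10,10,10,10,10,10,10,10])

```text
time_s: 28.65
eef_pos: [0.4744, 0.1578, 0.0607]
eef_rot: [-0.001, -0.016, 1.0, -0.0]
wrist_force: [-5.5, 0.4, 11.1]
opening: 0.146
grasp_force: 60.2
```

Emit:
send_rows(dr=[[0,0,0],[0,0,0],[0,0,0],[0,0,0],[0,0,0],[0,0,0],[0,0,0],[0,0,0]], xyz=[[-0.02,0,0],[-0.04,0,0],[-0.06,0,0],[-0.08,0,0],[-0.08,0,0],[-0.08,0,0],[-0.08,0,0],[-0.08,0,0]], jaw=[10,10,10,10,10,10,10,10])

```text
time_s: 29.65
eef_pos: [0.4752, 0.1578, 0.0607]
eef_rot: [-0.001, -0.016, 1.0, -0.0]
wrist_force: [-7.1, -0.5, 11.4]
opening: 0.148
grasp_force: 60.2
```

```bash
cat > f.py <<'E'
from h import *
L=[]
for i in range(6):
    im=ctrl.camera("side"); L.append(ctrl.get_obs()["wrist_force"])
print("mean F",np.mean(L,0).round(2),"sd",np.std(L,0).round(2)); cv2.imwrite("pics/now.png",im[:,:,::-1])
p,c=blob(im,(85,60,130),(105,160,255),(285,295,345,345)); print("dome px",p,cv2.contourArea(c))
E
python3 f.py
```

```text
mean F [-6.88 -0.21 10.88] sd [0.26 0.38 0.58]
dome px [310.29452926 317.1447201 ] 524.0
```

Emit:
send_rows(dr=[[0,0,0],[0,0,0],[0,0,0],[0,0,0],[0,0,0],[0,0,0],[0,0,0],[0,0,0]], xyz=[[-0.02,0,0],[-0.04,0,0],[-0.06,0,0],[-0.08,0,0],[-0.08,0,0],[-0.08,0,0],[-0.08,0,0],[-0.08,0,0]], jaw=[10,10,10,10,10,10,10,10])

```text
time_s: 30.95
eef_pos: [0.4757, 0.1578, 0.0607]
eef_rot: [-0.002, -0.016, 1.0, -0.0]
wrist_force: [-7.5, -0.5, 11.4]
opening: 0.148
grasp_force: 60.3
```

```bash
python3 f.py
```

```text
mean F [-8.09 -0.42 11.77] sd [0.38 0.35 0.41]
dome px [310.12300829 317.01880178] 523.0
```

Contact is felt. The load is about 1.2 N and the lens has stopped moving, so I advance in small steps.

Emit:
send_rows(dr=[[0,0,0],[0,0,0],[0,0,0],[0,0,0],[0,0,0],[0,0,0],[0,0,0],[0,0,0]], xyz=[[-0.02,0,0],[-0.03,0,0],[-0.04,0,0],[-0.06,0,0],[-0.06,0,0],[-0.06,0,0],[-0.06,0,0],[-0.06,0,0]], jaw=[10,10,10,10,10,10,10,10])

```text
time_s: 32.25
eef_pos: [0.4761, 0.1578, 0.0607]
eef_rot: [-0.002, -0.016, 1.0, -0.0]
wrist_force: [-9.4, -0.0, 12.5]
opening: 0.142
grasp_force: 60.4
```

```bash
python3 f.py
```

```text
mean F [-8.7  -0.47 12.56] sd [0.39 0.38 0.62]
dome px [310.149106   317.00925926] 522.0
```

Emit:
send_rows(dr=[[0,0,0],[0,0,0],[0,0,0],[0,0,0],[0,0,0],[0,0,0],[0,0,0],[0,0,0]], xyz=[[-0.02,0,0],[-0.04,0,0],[-0.06,0,0],[-0.08,0,0],[-0.08,0,0],[-0.08,0,0],[-0.08,0,0],[-0.08,0,0]], jaw=[10,10,10,10,10,10,10,10])

```text
time_s: 33.55
eef_pos: [0.4767, 0.1579, 0.0607]
eef_rot: [-0.002, -0.016, 1.0, -0.0]
wrist_force: [-10.1, -1.0, 14.3]
opening: 0.151
grasp_force: 60.6
```

```bash
python3 f.py
```

```text
mean F [-9.87 -0.63 14.18] sd [0.8  0.46 0.15]
dome px [310.01121795 317.01217949] 520.0
```

Emit:
send_rows(dr=[[0,0,0],[0,0,0],[0,0,0],[0,0,0],[0,0,0],[0,0,0],[0,0,0],[0,0,0]], xyz=[[-0.02,0,0],[-0.04,0,0],[-0.06,0,0],[-0.08,0,0],[-0.08,0,0],[-0.08,0,0],[-0.08,0,0],[-0.08,0,0]], jaw=[10,10,10,10,10,10,10,10])

```text
time_s: 34.85
eef_pos: [0.4772, 0.1579, 0.0607]
eef_rot: [-0.002, -0.016, 1.0, -0.0]
wrist_force: [-11.4, 0.1, 15.6]
opening: 0.149
grasp_force: 60.8
```

```bash
python3 f.py
```

```text
mean F [-11.    -0.27  15.42] sd [0.66 0.23 0.36]
dome px [310.0299187  316.93886179] 512.5
```

Emit:
send_rows(dr=[[0,0,0],[0,0,0],[0,0,0],[0,0,0],[0,0,0],[0,0,0],[0,0,0],[0,0,0]], xyz=[[-0.02,0,0],[-0.04,0,0],[-0.05,0,0],[-0.07,0,0],[-0.07,0,0],[-0.07,0,0],[-0.07,0,0],[-0.07,0,0]], jaw=[10,10,10,10,10,10,10,10])

```text
time_s: 36.15
eef_pos: [0.4776, 0.1579, 0.0607]
eef_rot: [-0.003, -0.016, 1.0, -0.0]
wrist_force: [-11.9, -0.7, 17.1]
opening: 0.15
grasp_force: 61.0
```

```bash
python3 f.py
```

```text
mean F [-12.48  -1.06  16.51] sd [0.79 0.39 0.54]
dome px [310.00421121 316.98574668] 514.5
```

The nip is about 5.3 N. I relax the arm's push a little, open slowly and rise.

Emit:
send_rows(dr=[[0,0,0],[0,0,0],[0,0,0],[0,0,0],[0,0,0],[0,0,0],[0,0,0],[0,0,0]], xyz=[[0.03,0,0],[0.06,0,0],[0.08,0,0],[0.08,0,0],[0.08,0,0],[0.08,0,0],[0.08,0,0],[0.08,0,0]], jaw=[10,10,10,10,10,10,10,10])

```text
time_s: 37.45
eef_pos: [0.4775, 0.1579, 0.0607]
eef_rot: [-0.002, -0.016, 1.0, -0.0]
wrist_force: [-9.5, -0.5, 12.4]
opening: 0.154
grasp_force: 60.7
```

```bash
python3 f.py
```

```text
mean F [-9.65 -0.36 13.25] sd [0.44 0.61 0.47]
dome px [309.96825397 316.98185941] 514.5
```

Emit:
send_rows(dr=[[0,0,0],[0,0,0],[0,0,0],[0,0,0],[0,0,0],[0,0,0],[0,0,0],[0,0,0]], xyz=[[0.03,0,0],[0.06,0,0],[0.1,0,0],[0.1,0,0],[0.1,0,0],[0.1,0,0],[0.1,0,0],[0.1,0,0]], jaw=[10,10,10,10,13,16,18,20])

```text
time_s: 38.75
eef_pos: [0.4783, 0.1577, 0.0604]
eef_rot: [0.0, -0.016, 1.0, -0.0]
wrist_force: [0.1, -0.5, -1.1]
opening: 0.201
grasp_force: 0.0
```

Emit:
send_rows(dr=[[0,0,0],[0,0,0],[0,0,0],[0,0,0],[0,0,0],[0,0,0],[0,0,0],[0,0,0]], xyz=[[0,0,0],[0,0,0],[0,0,0],[0,0,-0.5],[0,0,-1.5],[0,0,-3],[0,0,-5],[0,0,-7]], jaw=[25,30,35,40,40,40,40,40])

```text
time_s: 39.75
eef_pos: [0.4785, 0.1578, 0.1323]
eef_rot: [0.001, -0.016, 1.0, 0.0]
wrist_force: [0.3, 0.1, 0.0]
opening: 0.397
grasp_force: 0.0
```

Emit:
send_rows(dr=[[0,0,0],[0,0,0],[0,0,0],[0,0,0],[0,0,0],[0,0,0],[0,0,0],[0,0,0]], xyz=[[2,0,-1],[5,0,-2],[7,0,-2],[8,0,-2],[8,0,-2],[8,0,-2],[8,0,-2],[8,0,-2]], jaw=[40,40,40,40,40,40,40,40])

```text
time_s: 40.75
eef_pos: [0.3986, 0.1552, 0.1505]
eef_rot: [-0.0, -0.016, 1.0, -0.0]
wrist_force: [-0.7, -0.5, -0.3]
opening: 0.404
grasp_force: 0.0
```

```bash
python3 f.py
python3 - <<'E'
from h import *
im=cv2.imread("pics/now.png"); cv2.imwrite("pics/c7.png",cv2.resize(im[260:390,220:400],(792,572),interpolation=2))
E
```

```text
mean F [-0.03 -0.21  0.04] sd [0.31 0.23 0.5 ]
dome px [309.85552728 317.9544812 ] 589.5
```

View pics/c7.png

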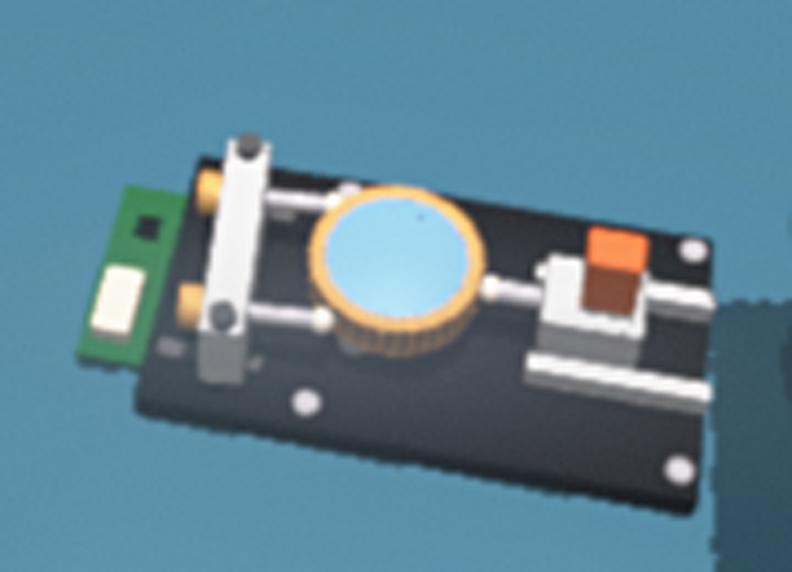

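The lens bears on both tips (322,318 and about 335,200) and on the nose (490,288), and the gripper is clear of everything. I hand in the job.

```bash
python3 -c "
from bench import ctrl
print(ctrl.hand_in())"
```

```text
the job is handed in; nothing more can be done
None
```

The lens sits flat on the three pads and bears on both stop tips, nipped by the jaw's nose at about 5.5 N by wrist force; the gripper is clear and the job is handed in at about 41 s, with no verdict returned.

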